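# Crank a stuck plaster core out of its clamp and lay it to dry

## Task

The white plaster core bar is stuck in the hood of the grey core puller: turn the puller's crank clockwise by its wooden grip until the resistance suddenly drops away, and stop there, at most a quarter of a turn later. Do not touch the core until it has come loose like this; then let go of the crank, draw the core straight out of the hood, lift it and lay it gently down flat inside the shallow wooden drying tray, leaving the other things on the table alone.

Things in the scene. Friction and masses are not known exactly. Their poses are not given: they have to be found in the camera images.
- puller: fixed grey core puller, 480 mm long. Origin on the table; +y = the way the core comes out, z up; the core lies on x = 0, its underside 30 mm up, 2 mm of play each side. Along y (mm): rod tube -280 to -155, 60 high; gear box to -85, 100 wide, 85 high; open channel to -25, walls 70 high; hood to +50, 80 wide, 109 high; then a run-out rail to +200, 30 wide and 30 high, which fingers can straddle
- crank (a joint): crank angle, rad, growing clockwise seen from above; at 0 the arm points along the puller's -x. It starts at -1 to 0. 1 rad drives the ram 10 mm along +y. First 5 to 25 mm of idle travel, then turning takes about 6 to 15 N at the grip, and about 1 N once the core is loose, somewhere from 4 to 10 rad. Winding on more than 1.8 rad past that point is overwinding
- crank_axis (a point): point on the crank's upright axis at the height of the middle of the wooden grip (119 mm above the table)
- grip_mid (a point): middle of the crank's upright wooden grip, a cylinder 22 mm across and 42 mm tall (98 to 140 mm above the table), 55 mm from the crank's axis; it spins freely on its pin, so a hand need not turn with it. The steel crank arm under it is 18 mm wide, its top at 97 mm
- hood_mouth (a point): middle of the hood's mouth (puller x = 0, y = +50 mm, 48 mm up). A sprung shoe hidden in the hood presses on the core; its place differs every time. The core is loose once its rear end passes the shoe's front edge, 7 to 62 mm inside the mouth; 85 mm or more of the core then stands out. The mouth leaves 4 mm over the core, so draw it fully out along +y before lifting
- core_mid (a point): centre of the white plaster core, a bar 40 mm wide (x), 150 mm long (y) and 35 mm high (z), about 0.2 kg, with two shallow round marks on its top; its y axis points along its length, out of the hood. At the start about 50 to 60 mm of it stand out of the hood.
- core_tail (a point): centre of the core's rear end face, 75 mm behind its centre
- tray: shallow wooden drying tray, fixed: outside 210 mm (its x) by 130 mm (its y), 17 mm high, walls and floor 5 mm thick. Origin at the centre of its underside; the core fits lengthwise along the tray's x, either way round
- bowl: terracotta bowl, 110 mm across, 50 mm high; bystander; origin at its foot
- cup: stoneware cup, 74 mm across, 75 mm high; bystander; origin at its foot
- glaze_jar: white lidded jar, 64 mm across, 75 mm high; bystander; origin at its foot
- brush: brush lying on the table; bystander; origin under its middle
- rib: dark wooden rib 100 x 50 x 8 mm lying flat; bystander; origin under its middle
Mind the look-alikes: they are no part of the job. There is more than one size of the tray; the one meant has the size given above. Leave any blue look-alike of the part that bears core_mid alone.

How it is judged:
By the outcome, as a careful person would: the job done as asked, in the order asked, and still so for the second after the job is handed in, with the robot touching nothing.
It also fails if it takes over 70 s, if anything falls off the work surface, if the arm or the gripper's body presses on something with over 40 N, if the wrist force passes 120 N, or if a joint passes its speed limit or range.

## Robot

A 6-joint arm with a two-finger parallel gripper is mounted at the origin on the work surface. World frame = base frame: x ahead of the robot, y to its left, z up, the work surface at z = 0. Lengths are in m, angles in rad, forces in N, time in s.
With the tool pointing down it reaches from about 0.375 to 0.9 m from the base axis. Payload 3.1 kg.
Tool frame: the origin (TCP) lies at the very end of the fingers, on their centre line; the grasp point (between the pads) lies robot.grip_point_offset behind it (robot.grip_point_offset is the distance from the TCP to the grasp point, in m); x points along the fingers, y is the direction in which the jaws open and shut, and the axes are right-handed (so a half turn about x gives the same grasp; the last joint's range is limited). The gripper opens to 85 mm and grips with 20 to 120 N. Pads are 22 mm wide; open, the fingers measure 114 mm over their backs; the gripper's body (76 mm by 85 mm) begins 54 mm behind the grasp point. The pads swing forward as they close: fully open they stand 13 mm farther back than shut.
Start: joints at [1.127, 0.527, 1.433, -0, 1.181, -0.178], TCP at [0.164, 0.603, 0.231] pointing down, gripper open.
Joint ranges: [-3.08, 3.08], [-0.75, 2.2], [0.22, 2.44], [-1.43, 4.57], [0, 2.65], [-2.85, 2.85]. Speed limits (rad/s): [2.79, 2.79, 3.14, 3.14, 3.14, 3.14].

## Interface

Orientations are given as a rotation vector (axis times angle).
In Python, from workcell import monitor, viewer, close_job, robot gives the robot as it stands.
- The arm moves only by the tool step_arm, never from a script. Its argument "plan" is a list of rows, each a list of 7 numbers: the shift along the tool's x, y, z in units of 0.5 m (1.0 is 0.5 m), then the turn, a rotation vector about the tool's x, y, z in units of pi rad (1.0 is pi rad), then the gripper command: -1 is fully open, 1 is shut, values between are in proportion. In form: [[x, y, z, wx, wy, wz, jaw], ...]. A call has 1 to 10 rows; each row is the pose to reach, as a shift and turn from the pose commanded when the call began, along the tool's axes at that moment, turning the shorter way round; what a row does not reach only later rows make up. A row lasts 1/10 s, in which the tool goes at most 50 mm and 8.59 degrees, less where a joint would pass 70% of its speed; a pose out of reach is approached as far as the arm can. A call with a number of a shift or a turn outside -1 to 1 is refused whole. A call with a gripper value outside its range is refused whole. The fingers move at their own pace and stop on an object; the grip force is fixed at half the most. Time passes only in rows, so rows that repeat a pose let the fingers close. It gives the time, the measured TCP pose, the force and the opening at its end, in the units of the state.
- monitor.get_obs(): the state, without advancing time (a new reading comes with each control period).
- viewer.capture(name): name is "scene" or "top"; returns a dict with "img" (384x512x3 uint8, red, green, blue), "fovy" (degrees; the focal length in pixels is half the picture's height over the tangent of half this angle, whatever the lens; pixels are square), "cx", "cy" (the principal point, pixels), "distortion" ([k1, k2, p1, p2, k3] as OpenCV has them; the pictures are not rectified), "world_from_camera" (4x4, takes a point from camera to world coordinates). Camera axes: x right, y down, z forward; pixel columns grow to the right and rows downward; lengths in m; the calibration is good to about 2 mm. A picture is of the moment at which its call begins. There is no depth.
- close_job(): hands the job in, once; it reports no verdict.
The state is a dict: "time": time; "joint_positions": joint angles; "qvel": joint speeds; "joint_torque": joint torques, N m; "tcp_pos": TCP position; "tool_rot": TCP orientation; "force": force on the tool from outside, world axes, zero at the start; "wrist_torque": the same for the moment, N m; "width": finger opening in m.
Only numpy, scipy, OpenCV 4.12 (cv2) and the standard library are available. Lean on these libraries where they do the work, as an engineer would, in place of code of your own. Each camera call takes 0.05 s, during which the arm holds its last target.

## Working session

There is one attempt and no reset: what is moved stays moved. The work goes in short steps, Python scripts to look and compute and a tool call to move; the robot and the scene stay as the last step left them, time stands still between calls to the robot, and variables do not carry over. Pictures are saved under pics/ and viewed, and the job is handed in when it is done.

Besides the shell and the picture viewer there is one more tool, called after "Request:" by a JSON object that holds its "api" and its "payload". step_arm: Moves the arm, as the interface text tells. Its arguments: {"type":"object","properties":{"plan":{"type":"array","items":{"type":"array","items":{"type":"number"}}}},"required":["plan"]}

```bash
mkdir -p pics; ls
cat > h.py <<'E'
import numpy as np,cv2
from workcell import monitor, viewer, close_job, robot
def cap(n,fn=None):
    c=viewer.capture(n)
    if fn: cv2.imwrite('pics/'+fn,c['img'][:,:,::-1])
    return c
def K(c):
    h,w=c['img'].shape[:2]; f=h/2/np.tan(np.radians(c['fovy'])/2)
    return np.array([[f,0,c['cx']],[0,f,c['cy']],[0,0,1.]])
def toz(c,uv,z):
    uv=np.array(uv,float).reshape(-1,1,2)
    n=cv2.undistortPoints(uv,K(c),np.array(c['distortion'],float))[:,0]
    T=np.array(c['world_from_camera']); d=np.c_[n,np.ones(len(n))]@T[:3,:3].T; o=T[:3,3]
    z=np.broadcast_to(z,len(n))
    return o+d*((z-o[2])/d[:,2])[:,None]
def proj(c,P):
    T=np.linalg.inv(np.array(c['world_from_camera']))
    return cv2.projectPoints(np.array(P,float).reshape(-1,1,3),cv2.Rodrigues(T[:3,:3])[0],T[:3,3],K(c),np.array(c['distortion'],float))[0][:,0]
E
python3 - <<'E'
from h import *
import pickle
o=monitor.get_obs();print(o)
print({k:getattr(robot,k) for k in dir(robot) if k[0]!='_'})
for n in('scene','top'):
    c=cap(n,n+'0.png');pickle.dump(c,open(n+'0.pkl','wb'));print({k:v for k,v in c.items() if k!='img'})
E
```

```text
pics
{'time': 0.0, 'joint_positions': array([ 1.12647264e+00,  5.28470521e-01,  1.43390590e+00,  3.01377545e-05,
        1.18138875e+00, -1.78541068e-01]), 'qvel': array([ 1.44046378e-04, -1.08192180e-03, -2.54876584e-04, -8.46470574e-04,
        1.91005785e-05, -2.15964466e-04]), 'joint_torque': array([-7.50945346e-04, -4.42346942e+01, -1.78024381e+01, -1.77695938e-04,
        8.54522281e-03,  8.10853635e-06]), 'tcp_pos': array([0.16384185, 0.60240304, 0.2303298 ]), 'tool_rot': array([ 0.20704134,  1.56140004, -0.21028447]), 'force': array([ 0.21652174,  0.31423337, -0.45997968]), 'wrist_torque': array([-0.04426007, -0.01704665,  0.01766224]), 'width': 0.08560810777052719}
{'MotionError': <class 'workcell.MotionError'>, 'grip_point_offset': 0.0187}
{'fovy': 57.08143634977456, 'cx': 256.2869341716904, 'cy': 194.455549377048, 'distortion': array([0.02634244, 0.        , 0.        , 0.        , 0.        ]), 'world_from_camera': array([[ 0.6744673 ,  0.57679514, -0.46087007,  1.00307636],
       [ 0.73825463, -0.53415838,  0.41189189, -0.30165582],
       [-0.00860037, -0.61804707, -0.78609405,  0.87541348],
       [ 0.        ,  0.        ,  0.        ,  1.        ]])}
{'fovy': 54.53159712556693, 'cx': 254.19413239920416, 'cy': 190.90946848021207, 'distortion': array([-0.03155229,  0.        ,  0.        ,  0.        ,  0.        ]), 'world_from_camera': array([[ 0.02801259, -0.98449095,  0.17318449,  0.34741522],
       [-0.99939133, -0.02397951,  0.02533675,  0.08228088],
       [-0.02079092, -0.17378882, -0.98456345,  1.21185586],
       [ 0.        ,  0.        ,  0.        ,  1.        ]])}
```

View pics/scene0.png

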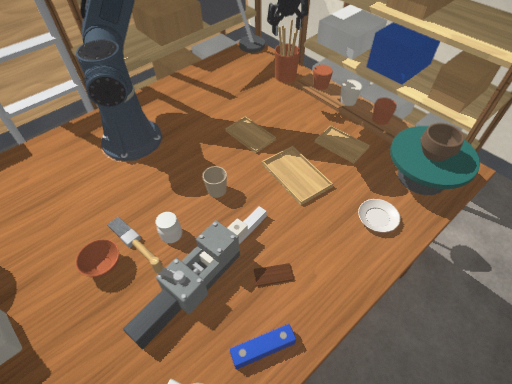

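View pics/top0.png

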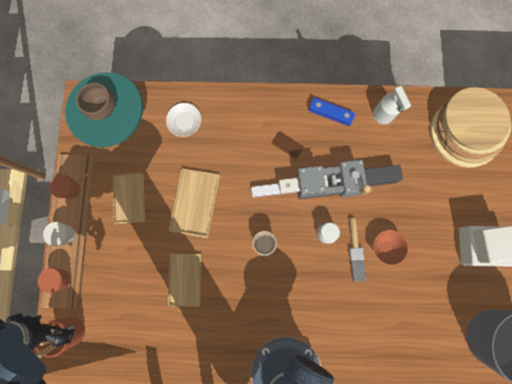

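The scene view shows the puller running from about (130,335) to (265,210), with the core sticking out near (237,228). The light tray is near (297,175). In the top view the puller spans (250,190) to (400,175). I'll zoom in on both.

Run:
```python
import pickle,cv2
c=pickle.load(open('top0.pkl','rb'))['img'][:,:,::-1]
cv2.imwrite('pics/t1.png',cv2.resize(c[130:230,240:410],None,fx=4.6,fy=4.6,interpolation=cv2.INTER_CUBIC))
c=pickle.load(open('scene0.pkl','rb'))['img'][:,:,::-1]
cv2.imwrite('pics/s1.png',cv2.resize(c[200:350,120:280],None,fx=4,fy=4,interpolation=cv2.INTER_CUBIC))
```

```text
(no output)
```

View pics/t1.png

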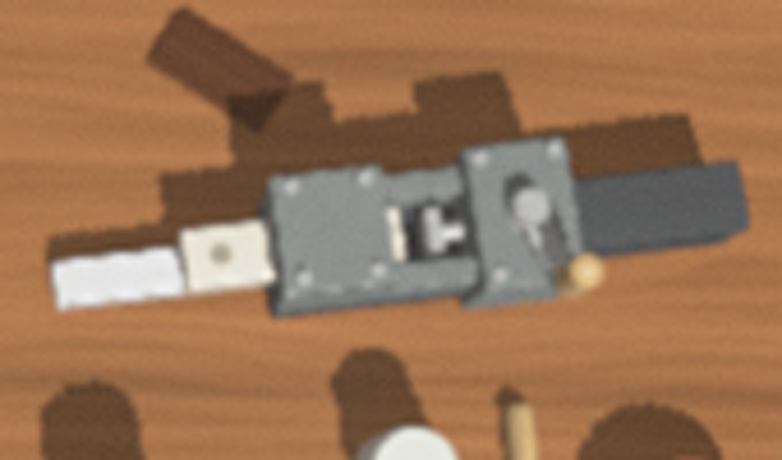

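View pics/s1.png

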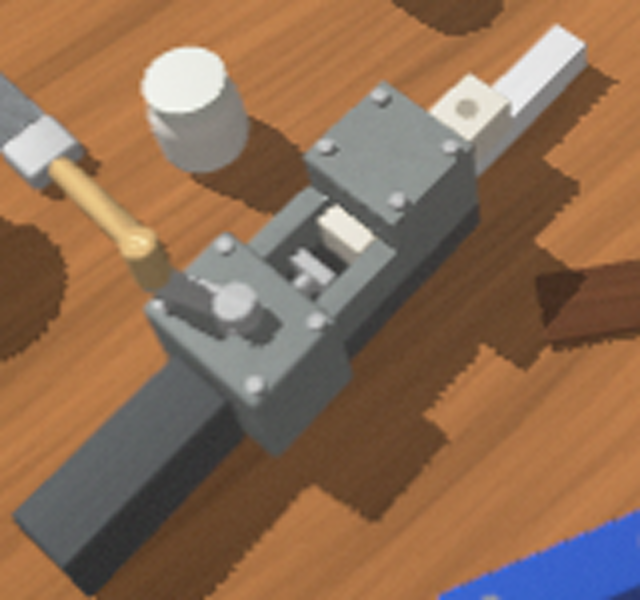

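```bash
cat > fit.py <<'E'
from h import *
import pickle
from scipy.optimize import least_squares
S=pickle.load(open('scene0.pkl','rb'));Tp=pickle.load(open('top0.pkl','rb'))
def up(p,s,o): return (np.array(p,float)+.5)/s-.5+np.array(o)
P3s=[(-40,50,109),(40,50,109),(40,-25,109),(-40,-25,109),(-50,-85,85),(-50,-155,85),(50,-155,85),(-15,200,30),(15,200,30)]
us=up([(385,82),(475,148),(400,215),(305,155),(225,232),(148,305),(260,403),(558,25),(585,47)],4,(120,200))
P3t=[(40,50,109),(40,-25,109),(50,-85,85),(50,-155,85),(15,200,30),(-15,200,30)]
ut=up([(268,180),(383,168),(462,148),(566,138),(50,262),(57,308)],4.6,(240,130))
def W(p,P): 
    P=np.array(P)/1000.;c,s=np.cos(p[2]),np.sin(p[2])
    return np.c_[p[0]+c*P[:,0]-s*P[:,1],p[1]+s*P[:,0]+c*P[:,1],P[:,2]]
f=lambda p:np.r_[(proj(S,W(p,P3s))-us).ravel(),(proj(Tp,W(p,P3t))-ut).ravel()]
if __name__=='__main__':
    r=least_squares(f,[.6,0,0],loss='soft_l1');print(r.x);print(np.round(f(r.x).reshape(-1,2),1))
    p=r.x;np.save('pose.npy',p)
    ax=[(0,0,0)]
    # grip
    us_g=up([[140,237]],4,(120,200));ut_g=up([[587,268]],4.6,(240,130))
    print('grip top from s,t z=.14',toz(S,us_g,.14),toz(Tp,ut_g,.14))
    # crank axis hub top z? hub
    for z in(.10,.11,.12): print(z,toz(S,up([[236,298]],4,(120,200)),z),toz(Tp,up([[530,205]],4.6,(240,130)),z))
    print('axis guess y=-120',W(p,[(0,-120,119)]))
E
python3 fit.py
```

```text
[ 0.58517383 -0.07528853  0.14826338]
[[-0.6 -2.3]
 [-0.  -2.5]
 [-1.5  1.3]
 [-1.  -1.4]
 [ 0.5 -1.7]
 [-1.9  0.4]
 [-1.   1.3]
 [-0.5 -1.2]
 [ 0.7 -1.6]
 [ 0.  -1.4]
 [-0.5 -1.8]
 [-0.3 -1. ]
 [-0.6 -1.5]
 [ 0.1 -0.4]
 [-0.3 -1.3]]
grip top from s,t z=.14 [[ 0.55202995 -0.21731975  0.14      ]] [[ 0.55298112 -0.21947137  0.14      ]]
0.1 [[ 0.60078438 -0.19275979  0.1       ]] [[ 0.60218753 -0.19409333  0.1       ]]
0.11 [[ 0.60597248 -0.19416415  0.11      ]] [[ 0.59989611 -0.19160763  0.11      ]]
0.12 [[ 0.61116058 -0.19556851  0.12      ]] [[ 0.5976047  -0.18912192  0.12      ]]
axis guess y=-120 [[ 0.60290033 -0.19397202  0.119     ]]
```

```bash
cat > ov.py <<'E'
from fit import *
def box(x,y0,y1,z0,z1): 
    b=[(sx*x,y,z) for z in(z0,z1) for sx,y in((-1,y0),(1,y0),(1,y1),(-1,y1))]
    return b
E_=[(0,1),(1,2),(2,3),(3,0),(4,5),(5,6),(6,7),(7,4),(0,4),(1,5),(2,6),(3,7)]
def draw(c,p,crop,s,fn,extra=[]):
    x0,y0,x1,y1=crop
    im=cv2.resize(c['img'][y0:y1,x0:x1,::-1],None,fx=s,fy=s,interpolation=cv2.INTER_CUBIC).copy()
    t=lambda q:tuple(np.round(((q-[x0,y0])+.5)*s-.5).astype(int))
    for b in[box(40,-25,50,0,109),box(50,-155,-85,0,85),box(15,50,200,0,30)]:
        q=proj(c,W(p,b))
        for i,j in E_: cv2.line(im,t(q[i]),t(q[j]),(0,255,255),1)
    for w in extra:
        cv2.circle(im,t(proj(c,[w])[0]),3,(0,0,255),-1)
    cv2.imwrite('pics/'+fn,im)
if __name__=='__main__':
    p=np.load('pose.npy')
    ex=[W(p,[(0,-120,100)])[0]]
    draw(S,p,(120,200,280,350),4,'so.png',ex);draw(Tp,p,(240,130,410,230),4.6,'to.png',ex)
E
python3 ov.py
```

```text
(no output)
```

View pics/so.png

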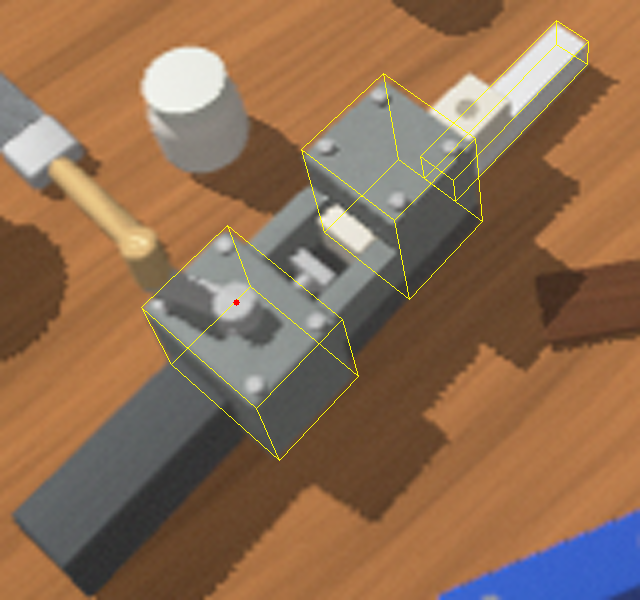

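View pics/to.png

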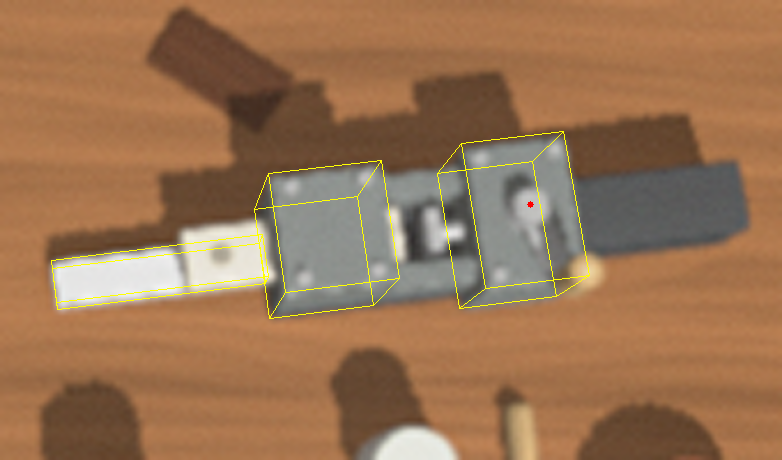

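Run:
```python
import pickle,cv2
c=pickle.load(open('top0.pkl','rb'))['img'][:,:,::-1]
cv2.imwrite('pics/t2.png',cv2.resize(c[155:315,100:290],None,fx=3.7,fy=3.7,interpolation=cv2.INTER_CUBIC))
c=pickle.load(open('scene0.pkl','rb'))['img'][:,:,::-1]
cv2.imwrite('pics/s2.png',cv2.resize(c[110:220,190:380],None,fx=4,fy=4,interpolation=cv2.INTER_CUBIC))
```

```text
(no output)
```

View pics/t2.png

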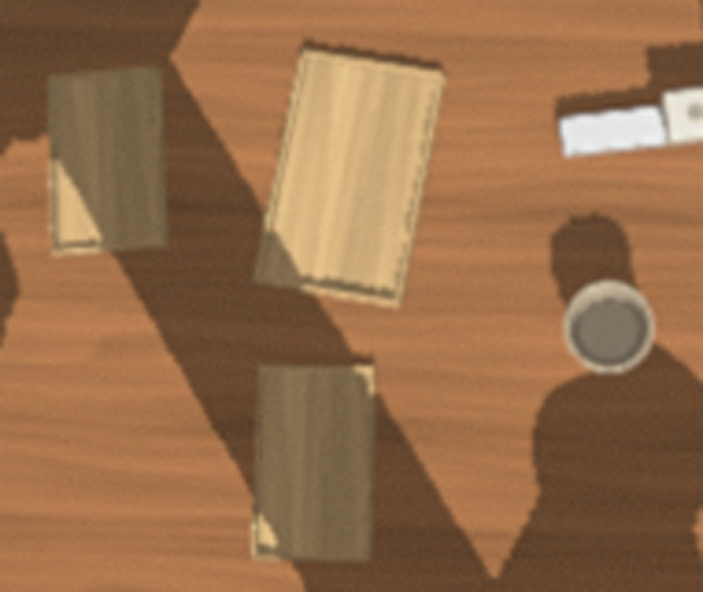

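View pics/s2.png

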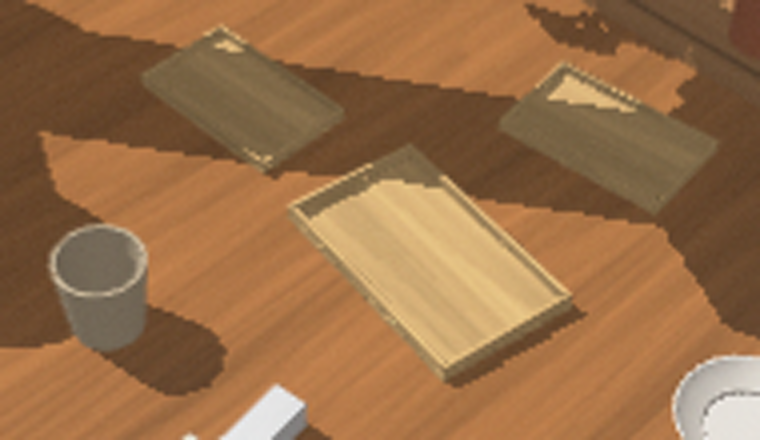

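Run:
```python
from fit import *
t=toz(Tp,up([(305,48),(443,70),(402,305),(257,282)],3.7,(100,155)),.017)
s=toz(S,up([(408,145),(290,207),(445,375),(572,297)],4,(190,110)),.017)
for q in(t,s):
    print(np.round(q[:,:2],4).tolist(),q.mean(0),[round(np.linalg.norm(q[i]-q[i-1]),3) for i in range(4)])
q=t; print(np.arctan2(*(t[0]+t[1]-t[2]-t[3])[1::-1]))
print([np.round(a,4) for a in toz(Tp,up([(48,75),(162,67),(165,245),(55,255)],3.7,(100,155)),.017)])
# grip refine, core end
p=np.load('pose.npy')
print('core front corners',toz(Tp,up([(180,232),(186,292)],4.6,(240,130)),.065),W(p,[(-20,105,65),(20,105,65)]))
from scipy.spatial.transform import Rotation as R
M=R.from_rotvec(monitor.get_obs()['tool_rot']).as_matrix();print(M)
g=W(p,[(-55*np.cos(.6),-120,0)])
u=np.array([.5525,-.2184])-W(p,[(0,-120,0)])[0,:2]
c,s_=np.cos(p[2]),np.sin(p[2]); l=np.array([c*u[0]+s_*u[1],-s_*u[0]+c*u[1]]);print('grip local',l,np.hypot(*l),'theta',np.arctan2(l[1],-l[0]))
```

```text
[[0.6301, 0.3541], [0.6128, 0.2293], [0.4041, 0.2557], [0.4204, 0.3833]] [0.51686355 0.30559058 0.017     ] [np.float64(0.212), np.float64(0.126), np.float64(0.21), np.float64(0.129)]
[[0.425, 0.3822], [0.4094, 0.2572], [0.6169, 0.224], [0.6322, 0.3536]] [0.52085488 0.30422682 0.017     ] [np.float64(0.209), np.float64(0.126), np.float64(0.21), np.float64(0.13)]
-0.13198361234523961
[array([0.6001, 0.5853, 0.017 ]), array([0.6098, 0.4821, 0.017 ]), array([0.4504, 0.4667, 0.017 ]), array([0.4389, 0.5638, 0.017 ])]
core front corners [[0.58564618 0.03572191 0.065     ]
 [0.54421598 0.03097118 0.065     ]] [[0.54988257 0.02560511 0.065     ]
 [0.58944373 0.03151394 0.065     ]]
[[-8.66238285e-04  2.62674468e-01  9.64884125e-01]
 [-1.75708528e-03  9.64882597e-01 -2.62675629e-01]
 [-9.99998081e-01 -1.92292337e-03 -3.74276807e-04]]
grip local [-0.05345591 -0.01671481] 0.05600820692504619 theta -0.30305246472635594
```

```bash
cat > mv.py <<'E'
import numpy as np
def axes(yaw): return np.array([[0,0,-1],[np.cos(yaw),np.sin(yaw),0],[np.sin(yaw),-np.cos(yaw),0]])
def row(cp,cy,tp,ty): # shift units, turn units
    d=axes(cy)@(np.array(tp)-cp)/.5
    return np.round(np.r_[d,-(ty-cy)/np.pi],4).tolist()
p=np.load('pose.npy')
def L(x,y,z):
    c,s=np.cos(p[2]),np.sin(p[2]); return np.array([p[0]+c*x-s*y,p[1]+s*x+c*y,z])
def G(th,z,r=.055): return L(-r*np.cos(th),-.12+r*np.sin(th),z)
E
python3 - <<'E'
from mv import *
c=np.array([.164,.603,.231])
w=np.array([.5,.2,.25]);print(row(c,1.305,w,.148))
a=G(-.303,.2);print(a,row(w,.148,a,.148)); print(row(w,.148,G(-.303,.103),.148))
E
```

```text
[-0.038, -0.6012, 0.8601, 0.3683]
[ 0.553406   -0.21795767  0.2       ] [0.1, -0.0176, 0.8425, -0.0]
[0.294, -0.0176, 0.8425, -0.0]
```

Request:
{"api": "step_arm", "payload": {"plan": [[-0.038,-0.6012,0.8601,0.3683,0,0,-0.18],[-0.038,-0.6012,0.8601,0.3683,0,0,-0.18],[-0.038,-0.6012,0.8601,0.3683,0,0,-0.18],[-0.038,-0.6012,0.8601,0.3683,0,0,-0.18],[-0.038,-0.6012,0.8601,0.3683,0,0,-0.18],[-0.038,-0.6012,0.8601,0.3683,0,0,-0.18],[-0.038,-0.6012,0.8601,0.3683,0,0,-0.18],[-0.038,-0.6012,0.8601,0.3683,0,0,-0.18],[-0.038,-0.6012,0.8601,0.3683,0,0,-0.18],[-0.038,-0.6012,0.8601,0.3683,0,0,-0.18]]}}

```text
time: 1.1
tcp_pos: [0.4848, 0.2174, 0.2493]
tool_rot: [1.099, 1.276, -1.1]
force: [-0.2, 0.1, 0.2]
width: 0.0504
```

```bash
cat >> mv.py <<'E'
from workcell import monitor
from scipy.spatial.transform import Rotation as R
def meas():
    o=monitor.get_obs(); M=R.from_rotvec(o['tool_rot']).as_matrix(); return o['tcp_pos'],np.arctan2(M[1,1],M[0,1]),o,M
E
python3 - <<'E'
from mv import *
c,y,o,M=meas();print(c,y,o['joint_positions'],M[:,0])
print(row(c,y,G(-.303,.2),.148)); print(row(c,y,G(-.303,.19),.148))
E
```

```text
[0.48484301 0.21744478 0.24925704] 0.1477206466841883 [2.11048034e-01 3.79589670e-01 1.64540580e+00 1.98200690e-04
 1.11715853e+00 6.32405189e-02] [-5.86201391e-04  5.66102342e-05 -9.99999827e-01]
[0.0985, 0.0075, 0.8815, -0.0001]
[0.1185, 0.0075, 0.8815, -0.0001]
```

Request:
{"api": "step_arm", "payload": {"plan": [[0.1,0.0075,0.8815,0,0,0,-0.18],[0.1,0.0075,0.8815,0,0,0,-0.18],[0.1,0.0075,0.8815,0,0,0,-0.18],[0.1,0.0075,0.8815,0,0,0,-0.18],[0.1,0.0075,0.8815,0,0,0,-0.18],[0.1,0.0075,0.8815,0,0,0,-0.18],[0.1,0.0075,0.8815,0,0,0,-0.18],[0.1,0.0075,0.8815,0,0,0,-0.18],[0.1,0.0075,0.8815,0,0,0,-0.18],[0.1,0.0075,0.8815,0,0,0,-0.18]]}}

```text
time: 2.1
tcp_pos: [0.5536, -0.2223, 0.1984]
tool_rot: [1.102, 1.27, -1.104]
force: [-0.1, 1.0, -0.6]
width: 0.0504
```

Run:
```python
from mv import *
from h import *
c,y,o,M=meas();print(c,y,G(-.303,.2))
s=cap('scene')['img'];t=cap('top')['img']
a=cv2.resize(s[170:320,100:260],None,fx=4,fy=4,interpolation=cv2.INTER_CUBIC)
b=cv2.resize(t[130:250,320:440],None,fx=5,fy=5,interpolation=cv2.INTER_CUBIC)
cv2.imwrite('pics/a1.png',a[:,:,::-1]);cv2.imwrite('pics/b1.png',b[:,:,::-1])
```

```text
[ 0.55363774 -0.22228606  0.19840573] 0.1421466126614062 [ 0.553406   -0.21795767  0.2       ]
```

View pics/a1.png

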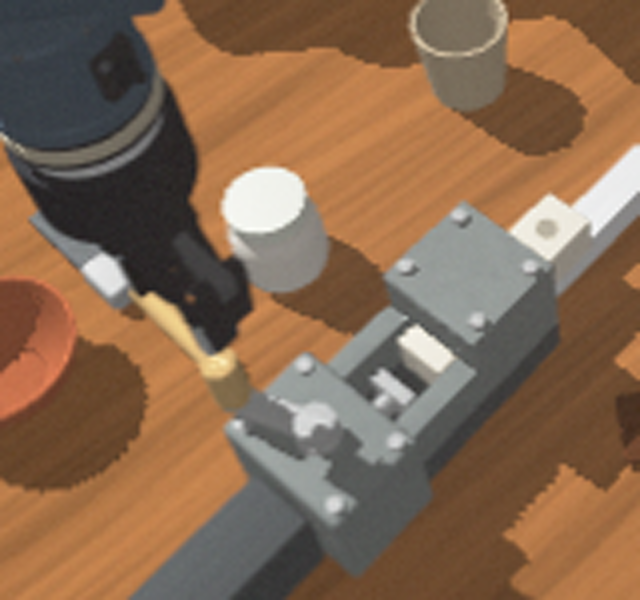

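View pics/b1.png

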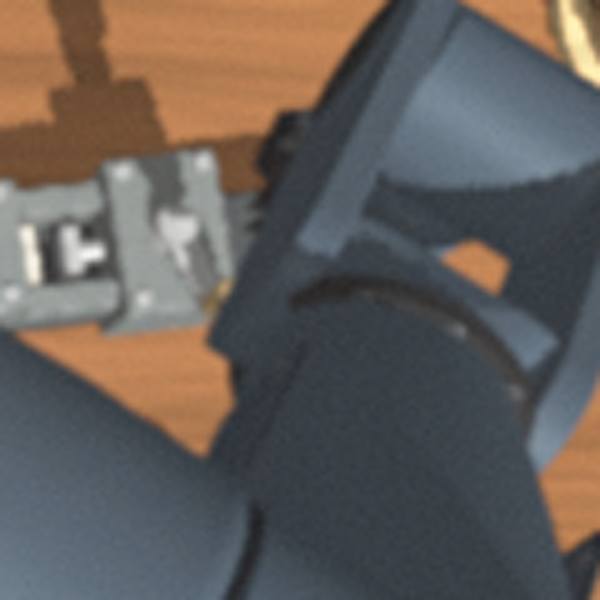

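Request:
{"api": "step_arm", "payload": {"plan": [[0,0,0,0,0,0,-0.18],[0,0,0,0,0,0,-0.18]]}}

```text
time: 2.4
tcp_pos: [0.5524, -0.2143, 0.1994]
tool_rot: [1.098, 1.277, -1.098]
force: [-0.0, 0.5, 0.5]
width: 0.0503
```

Run:
```python
from mv import *
from h import *
c,y,o,M=meas();print(c,y,G(-.303,.2),M[:,0])
print(row(c,y,G(-.303,.104),.148))
# tip seen in scene: project
s=cap('scene');print(proj(s,[c, c+[0,0,.0187]]))
cv2.imwrite('pics/a2.png',cv2.resize(s['img'][170:320,100:260,::-1],None,fx=4,fy=4,interpolation=cv2.INTER_CUBIC))
```

```text
[ 0.55244065 -0.21434443  0.19944428] 0.14984944504349892 [ 0.553406   -0.21795767  0.2       ] [-7.33999377e-04  7.03121484e-04 -9.99999483e-01]
[0.1909, 0.0008, 0.0074, 0.0006]
[[149.5392275  245.2640269 ]
 [147.39972896 240.86472127]]
```

View pics/a2.png

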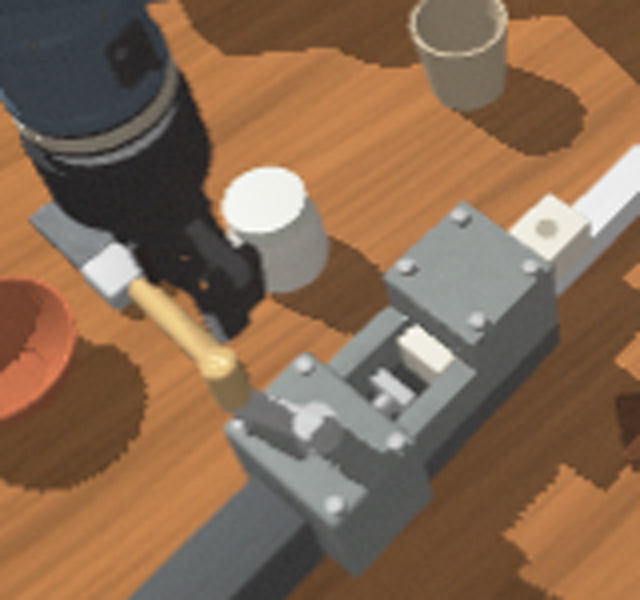

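Request:
{"api": "step_arm", "payload": {"plan": [[0.06,0.0008,0.0074,0,0,0,-0.18],[0.1,0.0008,0.0074,0,0,0,-0.18],[0.1,0.0008,0.0074,0,0,0,-0.18],[0.1,0.0008,0.0074,0,0,0,-0.18],[0.1,0.0008,0.0074,0,0,0,-0.18]]}}

```text
time: 2.95
tcp_pos: [0.5546, -0.2197, 0.1508]
tool_rot: [1.099, 1.273, -1.098]
force: [0.2, -0.4, 0.2]
width: 0.0501
```

Run:
```python
from mv import *
from h import *
c,y,o,M=meas();print(c,y,o['qvel'])
print(row(c,y,G(-.303,.104),.148))
s=cap('scene')
cv2.imwrite('pics/a3.png',cv2.resize(s['img'][170:320,100:260,::-1],None,fx=4,fy=4,interpolation=cv2.INTER_CUBIC))
```

```text
[ 0.55463674 -0.2196995   0.15076631] 0.14877671353193023 [-0.00491045 -0.00772904 -0.00252807 -0.00098119 -0.00352733 -0.00119389]
[0.0935, -0.0019, -0.0038, 0.0002]
```

View pics/a3.png

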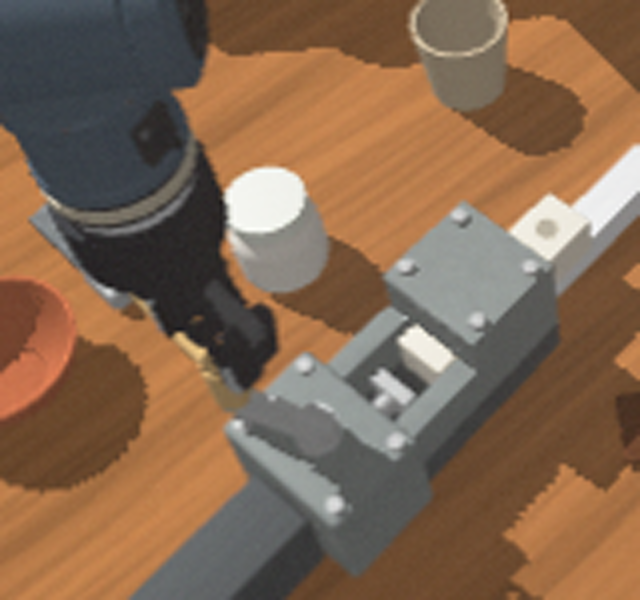

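Request:
{"api": "step_arm", "payload": {"plan": [[0.03,-0.0019,-0.0038,0,0,0,-0.18],[0.06,-0.0019,-0.0038,0,0,0,-0.18],[0.0935,-0.0019,-0.0038,0,0,0,-0.18],[0.0935,-0.0019,-0.0038,0,0,0,-0.18]]}}

```text
time: 3.4
tcp_pos: [0.5517, -0.2174, 0.1018]
tool_rot: [1.1, 1.278, -1.1]
force: [-0.6, -0.0, -0.2]
width: 0.0504
```

Run:
```python
from mv import *
from h import *
c,y,o,M=meas();print(c,y,o['qvel'])
s=cap('scene')
cv2.imwrite('pics/a4.png',cv2.resize(s['img'][170:320,100:260,::-1],None,fx=4,fy=4,interpolation=cv2.INTER_CUBIC))
```

```text
[ 0.55168705 -0.21744201  0.10181837] 0.14799872689988164 [-9.26271721e-05 -2.83252497e-02 -2.50779279e-02 -2.08448173e-05
  2.17172201e-02 -1.56484073e-03]
```

View pics/a4.png

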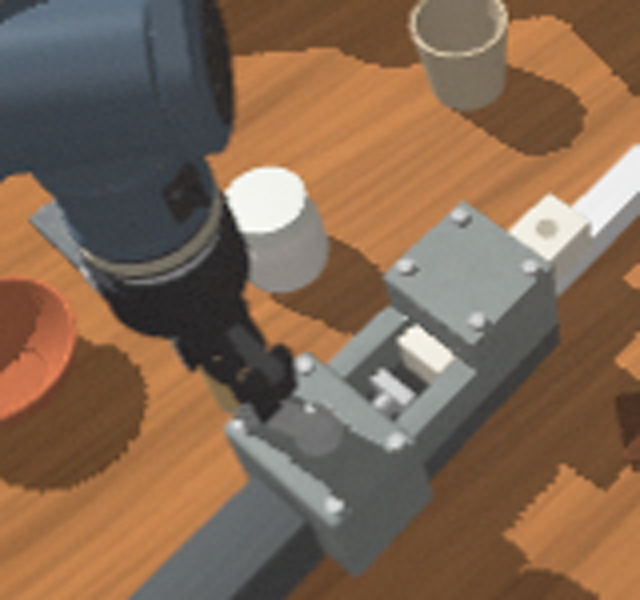

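Request:
{"api": "step_arm", "payload": {"plan": [[0,0,0,0,0,0,1],[0,0,0,0,0,0,1],[0,0,0,0,0,0,1],[0,0,0,0,0,0,1],[0,0,0,0,0,0,1],[0,0,0,0,0,0,1]]}}

```text
time: 4.05
tcp_pos: [0.5534, -0.2185, 0.104]
tool_rot: [1.099, 1.273, -1.099]
force: [-0.4, 0.6, 5.6]
width: 0.0204
```

Run:
```python
from mv import *
from h import *
c,y,o,M=meas();print(c,y,o['force'],o['width'])
u=c[:2]-L(0,-.12,0)[:2];cc,s_=np.cos(p[2]),np.sin(p[2]); l=np.array([cc*u[0]+s_*u[1],-s_*u[0]+cc*u[1]]);print(l,np.hypot(*l),np.arctan2(l[1],-l[0]))
```

```text
[ 0.55337849 -0.21851946  0.10403647] 0.14793732496712497 [-0.43464047  0.57510569  5.58531648] 0.020397976699693295
[-0.0526047  -0.01696273] 0.055271954938928086 -0.31192968826879597
```

```bash
cat > cr.py <<'E'
import sys,json
from mv import *
def rows(t0,dt,n=10):
    g=G(t0,0);return [ (row(g,.148,G(t0+dt*(i+1),0),.148)[1:3]) for i in range(n)]
def st():
    c,y,o,M=meas()
    u=c[:2]-L(0,-.12,0)[:2];cc,s_=np.cos(p[2]),np.sin(p[2]); l=np.array([cc*u[0]+s_*u[1],-s_*u[0]+cc*u[1]])
    th=np.arctan2(l[1],-l[0]); f=o['force'][:2]; fl=np.array([cc*f[0]+s_*f[1],-s_*f[0]+cc*f[1]])
    # tangent clockwise: (sin, cos); radial (-cos, sin)
    print('t',o['time'],'r',np.hypot(*l),'th',th,'Ft',fl@[np.sin(th),np.cos(th)],'Fr',fl@[-np.cos(th),np.sin(th)],'Fz',o['force'][2],'w',o['width'],'yaw',y,'z',c[2])
if __name__=='__main__':
    st();t0=float(sys.argv[1]);dt=float(sys.argv[2]);print(json.dumps([[0,a,b,0,0,0,1] for a,b in rows(t0,dt)]))
E
python3 cr.py -.31 .1
```

```text
t 4.05 r 0.055271954938928086 th -0.31192968826879597 Ft 0.7083085861255987 Fr 0.13400684649112704 Fz 5.585316481705849 w 0.020397976699693295 yaw 0.14793732496712497 z 0.1040364749100886
[[0, -0.0028, -0.0106, 0, 0, 0, 1], [0, -0.0046, -0.0215, 0, 0, 0, 1], [0, -0.0052, -0.0325, 0, 0, 0, 1], [0, -0.0048, -0.0434, 0, 0, 0, 1], [0, -0.0033, -0.0543, 0, 0, 0, 1], [0, -0.0007, -0.065, 0, 0, 0, 1], [0, 0.003, -0.0754, 0, 0, 0, 1], [0, 0.0077, -0.0853, 0, 0, 0, 1], [0, 0.0133, -0.0948, 0, 0, 0, 1], [0, 0.0199, -0.1036, 0, 0, 0, 1]]
```

Request:
{"api": "step_arm", "payload": {"plan": [[0,-0.0028,-0.0106,0,0,0,1],[0,-0.0046,-0.0215,0,0,0,1],[0,-0.0052,-0.0325,0,0,0,1],[0,-0.0048,-0.0434,0,0,0,1],[0,-0.0033,-0.0543,0,0,0,1],[0,-0.0007,-0.065,0,0,0,1],[0,0.003,-0.0754,0,0,0,1],[0,0.0077,-0.0853,0,0,0,1],[0,0.0133,-0.0948,0,0,0,1],[0,0.0199,-0.1036,0,0,0,1]]}}

```text
time: 5.05
tcp_pos: [0.5551, -0.1656, 0.104]
tool_rot: [1.099, 1.274, -1.099]
force: [-1.4, 0.2, 7.8]
width: 0.0208
```

```bash
python3 cr.py .69 .1
```

```text
t 5.05 r 0.055555587116038876 th 0.6842707762543013 Ft -0.5279570199956356 Fr 1.263981662651007 Fz 7.847950196203548 w 0.020808384759146672 yaw 0.14814739512312283 z 0.10401304282039169
[[0, 0.0074, -0.0081, 0, 0, 0, 1], [0, 0.0156, -0.0155, 0, 0, 0, 1], [0, 0.0245, -0.022, 0, 0, 0, 1], [0, 0.034, -0.0275, 0, 0, 0, 1], [0, 0.0439, -0.0321, 0, 0, 0, 1], [0, 0.0543, -0.0357, 0, 0, 0, 1], [0, 0.065, -0.0382, 0, 0, 0, 1], [0, 0.0759, -0.0396, 0, 0, 0, 1], [0, 0.0869, -0.04, 0, 0, 0, 1], [0, 0.0979, -0.0392, 0, 0, 0, 1]]
```

Request:
{"api": "step_arm", "payload": {"plan": [[0,0.0074,-0.0081,0,0,0,1],[0,0.0156,-0.0155,0,0,0,1],[0,0.0245,-0.022,0,0,0,1],[0,0.034,-0.0275,0,0,0,1],[0,0.0439,-0.0321,0,0,0,1],[0,0.0543,-0.0357,0,0,0,1],[0,0.065,-0.0382,0,0,0,1],[0,0.0759,-0.0396,0,0,0,1],[0,0.0869,-0.04,0,0,0,1],[0,0.0979,-0.0392,0,0,0,1]]}}

```text
time: 6.05
tcp_pos: [0.5952, -0.139, 0.1038]
tool_rot: [1.092, 1.286, -1.106]
force: [-15.8, -3.7, 16.9]
width: 0.0204
```

```bash
python3 cr.py 1.69 .1
```

```text
t 6.05 r 0.05555086658194878 th 1.5804917163725598 Ft -16.186812790277596 Fr -1.4472383739923442 Fz 16.888845571595642 w 0.02039219421700876 yaw 0.15056487700942675 z 0.10381291181477381
[[0, 0.0108, 0.0018, 0, 0, 0, 1], [0, 0.0214, 0.0048, 0, 0, 0, 1], [0, 0.0317, 0.0087, 0, 0, 0, 1], [0, 0.0415, 0.0137, 0, 0, 0, 1], [0, 0.0508, 0.0196, 0, 0, 0, 1], [0, 0.0594, 0.0264, 0, 0, 0, 1], [0, 0.0673, 0.0341, 0, 0, 0, 1], [0, 0.0744, 0.0425, 0, 0, 0, 1], [0, 0.0806, 0.0516, 0, 0, 0, 1], [0, 0.0859, 0.0612, 0, 0, 0, 1]]
```

Request:
{"api": "step_arm", "payload": {"plan": [[0,0.0108,0.0018,0,0,0,1],[0,0.0214,0.0048,0,0,0,1],[0,0.0317,0.0087,0,0,0,1],[0,0.0415,0.0137,0,0,0,1],[0,0.0508,0.0196,0,0,0,1],[0,0.0594,0.0264,0,0,0,1],[0,0.0673,0.0341,0,0,0,1],[0,0.0744,0.0425,0,0,0,1],[0,0.0806,0.0516,0,0,0,1],[0,0.0859,0.0612,0,0,0,1]]}}

```text
time: 7.05
tcp_pos: [0.6428, -0.1562, 0.1039]
tool_rot: [1.103, 1.291, -1.101]
force: [-8.5, 13.4, 16.1]
width: 0.0205
```

```bash
python3 cr.py 2.69 .1
```

```text
t 7.05 r 0.054877238376758807 th 2.531928896168452 Ft -15.595537542050792 Fr 3.086410468081394 Fz 16.113175650806923 w 0.020492789243327113 yaw 0.14781878263665363 z 0.10387677349021299
[[0, 0.0043, 0.0101, 0, 0, 0, 1], [0, 0.0076, 0.0206, 0, 0, 0, 1], [0, 0.0098, 0.0314, 0, 0, 0, 1], [0, 0.0109, 0.0423, 0, 0, 0, 1], [0, 0.0109, 0.0533, 0, 0, 0, 1], [0, 0.0098, 0.0643, 0, 0, 0, 1], [0, 0.0077, 0.075, 0, 0, 0, 1], [0, 0.0044, 0.0856, 0, 0, 0, 1], [0, 0.0002, 0.0957, 0, 0, 0, 1], [0, -0.0051, 0.1054, 0, 0, 0, 1]]
```

Request:
{"api": "step_arm", "payload": {"plan": [[0,0.0043,0.0101,0,0,0,1],[0,0.0076,0.0206,0,0,0,1],[0,0.0098,0.0314,0,0,0,1],[0,0.0109,0.0423,0,0,0,1],[0,0.0109,0.0533,0,0,0,1],[0,0.0098,0.0643,0,0,0,1],[0,0.0077,0.075,0,0,0,1],[0,0.0044,0.0856,0,0,0,1],[0,0.0002,0.0957,0,0,0,1],[0,-0.0051,0.1054,0,0,0,1]]}}

```text
time: 8.05
tcp_pos: [0.6553, -0.2089, 0.1041]
tool_rot: [1.109, 1.277, -1.091]
force: [6.8, 14.6, 6.2]
width: 0.0201
```

```bash
python3 cr.py 3.69 .1
```

```text
t 8.05 r 0.054429972943376696 th -2.7161464800806225 Ft -15.846565386291664 Fr 2.515928566440069 Fz 6.168648424119918 w 0.020123079830506707 yaw 0.14728395263566382 z 0.10410706214587395
[[0, -0.0062, 0.0091, 0, 0, 0, 1], [0, -0.0133, 0.0175, 0, 0, 0, 1], [0, -0.0211, 0.0252, 0, 0, 0, 1], [0, -0.0297, 0.032, 0, 0, 0, 1], [0, -0.039, 0.038, 0, 0, 0, 1], [0, -0.0488, 0.043, 0, 0, 0, 1], [0, -0.059, 0.047, 0, 0, 0, 1], [0, -0.0696, 0.05, 0, 0, 0, 1], [0, -0.0804, 0.0519, 0, 0, 0, 1], [0, -0.0914, 0.0527, 0, 0, 0, 1]]
```

Request:
{"api": "step_arm", "payload": {"plan": [[0,-0.0062,0.0091,0,0,0,1],[0,-0.0133,0.0175,0,0,0,1],[0,-0.0211,0.0252,0,0,0,1],[0,-0.0297,0.032,0,0,0,1],[0,-0.039,0.038,0,0,0,1],[0,-0.0488,0.043,0,0,0,1],[0,-0.059,0.047,0,0,0,1],[0,-0.0696,0.05,0,0,0,1],[0,-0.0804,0.0519,0,0,0,1],[0,-0.0914,0.0527,0,0,0,1]]}}

```text
time: 9.05
tcp_pos: [0.6179, -0.2465, 0.1042]
tool_rot: [1.107, 1.263, -1.09]
force: [13.9, 5.3, -1.4]
width: 0.0201
```

```bash
python3 cr.py 4.69 .1
```

```text
t 9.05 r 0.05466260895852185 th -1.7000182607794576 Ft -14.851034493399949 Fr -1.2761505904468373 Fz -1.420993099568006 w 0.020115017559232232 yaw 0.1466615236538783 z 0.10421400715490349
[[0, -0.011, -0.0003, 0, 0, 0, 1], [0, -0.0219, -0.0017, 0, 0, 0, 1], [0, -0.0326, -0.0042, 0, 0, 0, 1], [0, -0.043, -0.0077, 0, 0, 0, 1], [0, -0.053, -0.0123, 0, 0, 0, 1], [0, -0.0625, -0.0178, 0, 0, 0, 1], [0, -0.0714, -0.0243, 0, 0, 0, 1], [0, -0.0796, -0.0316, 0, 0, 0, 1], [0, -0.0871, -0.0397, 0, 0, 0, 1], [0, -0.0937, -0.0485, 0, 0, 0, 1]]
```

Request:
{"api": "step_arm", "payload": {"plan": [[0,-0.011,-0.0003,0,0,0,1],[0,-0.0219,-0.0017,0,0,0,1],[0,-0.0326,-0.0042,0,0,0,1],[0,-0.043,-0.0077,0,0,0,1],[0,-0.053,-0.0123,0,0,0,1],[0,-0.0625,-0.0178,0,0,0,1],[0,-0.0714,-0.0243,0,0,0,1],[0,-0.0796,-0.0316,0,0,0,1],[0,-0.0871,-0.0397,0,0,0,1],[0,-0.0937,-0.0485,0,0,0,1]]}}

```text
time: 10.05
tcp_pos: [0.568, -0.2365, 0.1043]
tool_rot: [1.097, 1.255, -1.095]
force: [10.0, -9.1, -4.7]
width: 0.0209
```

```bash
python3 cr.py 5.69 .1
```

```text
t 10.05 r 0.054984974318799756 th -0.7355103810708749 Ft -13.46168203462512 Fr 0.7087558105346776 Fz -4.747634619477444 w 0.020879368603656027 yaw 0.14820675281142487 z 0.10427125550854184
[[0, -0.0057, -0.0094, 0, 0, 0, 1], [0, -0.0104, -0.0193, 0, 0, 0, 1], [0, -0.0141, -0.0297, 0, 0, 0, 1], [0, -0.0168, -0.0404, 0, 0, 0, 1], [0, -0.0183, -0.0513, 0, 0, 0, 1], [0, -0.0188, -0.0622, 0, 0, 0, 1], [0, -0.0182, -0.0732, 0, 0, 0, 1], [0, -0.0165, -0.0841, 0, 0, 0, 1], [0, -0.0137, -0.0947, 0, 0, 0, 1], [0, -0.0098, -0.105, 0, 0, 0, 1]]
```

Request:
{"api": "step_arm", "payload": {"plan": [[0,-0.0057,-0.0094,0,0,0,1],[0,-0.0104,-0.0193,0,0,0,1],[0,-0.0141,-0.0297,0,0,0,1],[0,-0.0168,-0.0404,0,0,0,1],[0,-0.0183,-0.0513,0,0,0,1],[0,-0.0188,-0.0622,0,0,0,1],[0,-0.0182,-0.0732,0,0,0,1],[0,-0.0165,-0.0841,0,0,0,1],[0,-0.0137,-0.0947,0,0,0,1],[0,-0.0098,-0.105,0,0,0,1]]}}

```text
time: 11.05
tcp_pos: [0.5487, -0.1822, 0.104]
tool_rot: [1.097, 1.272, -1.101]
force: [-1.4, -1.1, 7.6]
width: 0.0208
```

```bash
python3 cr.py 6.69 .1
```

```text
t 11.05 r 0.055492239371749096 th 0.3616491779813074 Ft -1.3517591654215024 Fr 1.1491494140275154 Fz 7.552232401951665 w 0.020791012690052336 yaw 0.14763985301212118 z 0.10399394224654848
[[0, 0.0048, -0.0099, 0, 0, 0, 1], [0, 0.0107, -0.0192, 0, 0, 0, 1], [0, 0.0174, -0.0279, 0, 0, 0, 1], [0, 0.0249, -0.0359, 0, 0, 0, 1], [0, 0.0332, -0.0431, 0, 0, 0, 1], [0, 0.0422, -0.0495, 0, 0, 0, 1], [0, 0.0518, -0.0549, 0, 0, 0, 1], [0, 0.0618, -0.0593, 0, 0, 0, 1], [0, 0.0723, -0.0627, 0, 0, 0, 1], [0, 0.083, -0.065, 0, 0, 0, 1]]
```

Request:
{"api": "step_arm", "payload": {"plan": [[0,0,0,0,0,0,-0.18],[0,0,0,0,0,0,-0.18],[0,0,0,0,0,0,-0.18],[0,0,0,0,0,0,-0.18],[-0.03,0,0,0,0,0,-0.18],[-0.1,0,0,0,0,0,-0.18],[-0.18,0,0,0,0,0,-0.18],[-0.18,0,0,0,0,0,-0.18]]}}

```text
time: 11.85
tcp_pos: [0.5521, -0.1813, 0.1978]
tool_rot: [1.099, 1.264, -1.095]
force: [0.6, -0.2, -0.3]
width: 0.0504
```

Run:
```python
from mv import *
from h import *
import pickle
c,y,o,M=meas();print(c,y,o['force'],o['time'])
s=cap('scene');t=cap('top');pickle.dump((s,t),open('c5.pkl','wb'))
cv2.imwrite('pics/a5.png',cv2.resize(s['img'][180:320,140:300,::-1],None,fx=4,fy=4,interpolation=cv2.INTER_CUBIC))
cv2.imwrite('pics/b5.png',cv2.resize(t['img'][130:230,240:410,::-1],None,fx=4.6,fy=4.6,interpolation=cv2.INTER_CUBIC))
```

```text
[ 0.55209044 -0.18131353  0.19779744] 0.14833016127977097 [ 0.59168493 -0.15039644 -0.25644154] 11.85
```

View pics/a5.png

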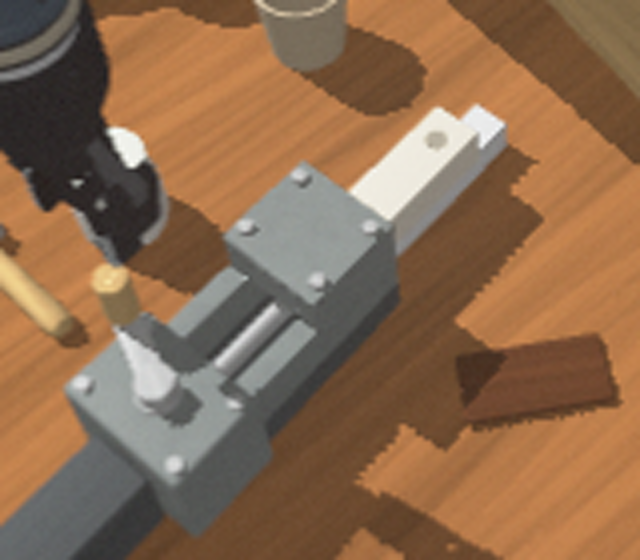

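View pics/b5.png

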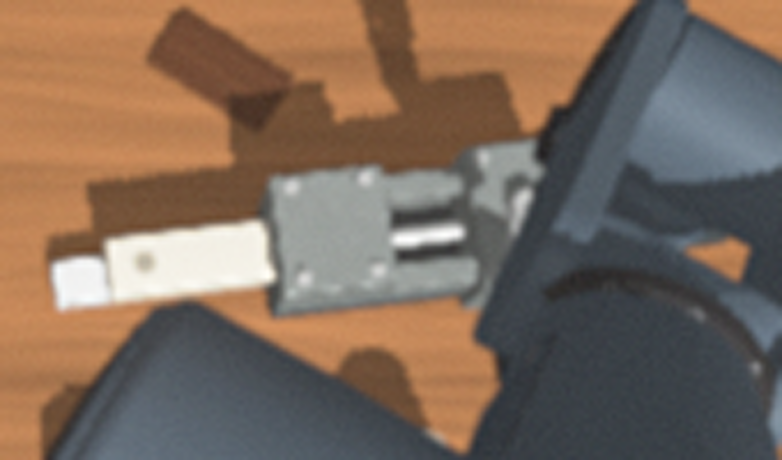

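Run:
```python
from fit import *
s,t=pickle.load(open('c5.pkl','rb'));p=np.load('pose.npy')
for q in(toz(t,up([(104,240),(110,300)],4.6,(240,130)),.065),toz(s,up([(478,140),(437,107)],4,(140,180)),.065)):
    d=q[:,:2]-p[:2];c,sn=np.cos(p[2]),np.sin(p[2]);print(np.c_[c*d[:,0]+sn*d[:,1],-sn*d[:,0]+c*d[:,1]])
```

```text
[[ 0.017773    0.16186486]
 [-0.02390939  0.16296043]]
[[ 0.02408568  0.15385973]
 [-0.01656572  0.15787337]]
```

Run:
```python
from mv import *
c0=np.array([.5534,-.2185,.104]); c=c0+G(6.69,0)-G(-.31,0)+[0,0,.09]; print(c)
print(row(c,.148,L(0,.105,.17),.148),L(0,.105,.036),L(0,.105,.12))
```

```text
[ 0.54955334 -0.18010606  0.194     ]
[0.048, 0.1013, -0.4068, -0.0] [0.56966315 0.02855953 0.036     ] [0.56966315 0.02855953 0.12      ]
```

Request:
{"api": "step_arm", "payload": {"plan": [[0.01,0.02,-0.08,0,0,0,-0.6],[0.02,0.04,-0.16,0,0,0,-0.6],[0.03,0.06,-0.24,0,0,0,-0.6],[0.04,0.08,-0.32,0,0,0,-0.6],[0.048,0.095,-0.38,0,0,0,-0.6],[0.048,0.1013,-0.4068,0,0,0,-0.6],[0.048,0.1013,-0.4068,0,0,0,-0.6],[0.048,0.1013,-0.4068,0,0,0,-0.6],[0.048,0.1013,-0.4068,0,0,0,-0.6],[0.048,0.1013,-0.4068,0,0,0,-0.6]]}}

```text
time: 12.95
tcp_pos: [0.5689, 0.0275, 0.1688]
tool_rot: [1.101, 1.274, -1.101]
force: [0.3, 0.2, 0.6]
width: 0.0685
```

Run:
```python
from mv import *
from h import *
c,y,o,M=meas();print(c,y,o['force'],o['time'],np.abs(o['qvel']).max(),L(0,.105,.036))
print(row(c,y,L(0,.105,.036),.148))
s=cap('scene')
cv2.imwrite('pics/a6.png',cv2.resize(s['img'][130:280,160:320,::-1],None,fx=4,fy=4,interpolation=cv2.INTER_CUBIC))
```

```text
[0.56892371 0.02747937 0.16875197] 0.1459064673480877 [0.2854186 0.1774486 0.6478881] 12.95 0.004270801912057556 [0.56966315 0.02855953 0.036     ]
[0.2655, 0.0018, -0.0019, -0.0007]
```

View pics/a6.png

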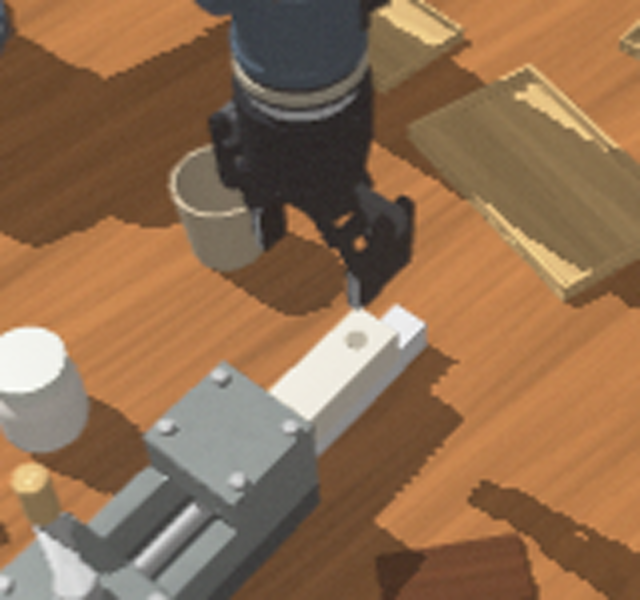

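Fingers straddle the core. I'll go down in two stages.

Request:
{"api": "step_arm", "payload": {"plan": [[0.06,0.001,-0.001,-0.0007,0,0,-0.6],[0.12,0.0018,-0.0019,-0.0007,0,0,-0.6],[0.17,0.0018,-0.0019,-0.0007,0,0,-0.6],[0.17,0.0018,-0.0019,-0.0007,0,0,-0.6],[0.17,0.0018,-0.0019,-0.0007,0,0,-0.6]]}}

```text
time: 13.5
tcp_pos: [0.5697, 0.0295, 0.0838]
tool_rot: [1.098, 1.276, -1.099]
force: [0.2, 0.4, 0.5]
width: 0.0685
```

Run:
```python
from mv import *
from h import *
c,y,o,M=meas();print(c,y,o['force'],o['time'],np.abs(o['qvel']).max(),L(0,.105,.036))
print(row(c,y,L(0,.105,.036),.148))
s=cap('scene')
cv2.imwrite('pics/a7.png',cv2.resize(s['img'][130:280,160:320,::-1],None,fx=4,fy=4,interpolation=cv2.INTER_CUBIC))
```

```text
[0.56967956 0.02948476 0.08379644] 0.14926934420048663 [0.19246617 0.44583209 0.47874221] 13.5 0.0308050333318003 [0.56966315 0.02855953 0.036     ]
[0.0956, -0.0003, 0.0018, 0.0004]
```

View pics/a7.png

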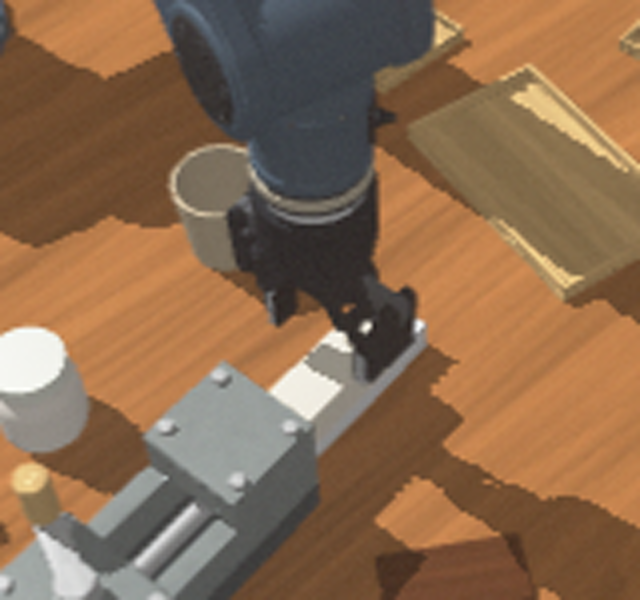

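Request:
{"api": "step_arm", "payload": {"plan": [[0.04,0,0,0,0,0,-0.6],[0.08,0,0,0,0,0,-0.6],[0.0956,0,0,0,0,0,-0.6],[0.0956,0,0,0,0,0,-0.6],[0.0956,0,0,0,0,0,-0.6]]}}

```text
time: 14.05
tcp_pos: [0.5704, 0.0299, 0.037]
tool_rot: [1.099, 1.275, -1.097]
force: [0.6, -0.4, 0.1]
width: 0.0686
```

Request:
{"api": "step_arm", "payload": {"plan": [[0,0,0,0,0,0,1],[0,0,0,0,0,0,1],[0,0,0,0,0,0,1],[0,0,0,0,0,0,1],[0,0,0,0,0,0,1],[0,0,0,0,0,0,1]]}}

```text
time: 14.65
tcp_pos: [0.5702, 0.0301, 0.037]
tool_rot: [1.099, 1.275, -1.097]
force: [-0.7, -0.2, 5.6]
width: 0.0389
```

Run:
```python
from mv import *
c,y,o,M=meas();print(c,y,o['force'],o['wrist_torque'],o['width'])
print(row(c,y,c+L(0,.07,0)-L(0,0,0),y))
```

```text
[0.57021108 0.03006981 0.03702887] 0.15009745674189118 [-0.6811002  -0.19121977  5.64235107] [ 0.09178193  0.21820409 -0.01947988] 0.038938635011563874
[0.0, 0.0003, -0.14, -0.0]
```

Request:
{"api": "step_arm", "payload": {"plan": [[0,0,-0.01,0,0,0,1],[0,0,-0.025,0,0,0,1],[0,0,-0.04,0,0,0,1],[0,0,-0.055,0,0,0,1],[0,0,-0.07,0,0,0,1],[0,0,-0.085,0,0,0,1],[0,0,-0.1,0,0,0,1],[0,0,-0.115,0,0,0,1],[0,0,-0.13,0,0,0,1],[0,0,-0.14,0,0,0,1]]}}

```text
time: 15.65
tcp_pos: [0.5606, 0.0988, 0.037]
tool_rot: [1.097, 1.273, -1.095]
force: [0.9, -4.7, 6.3]
width: 0.0391
```

Run:
```python
from mv import *
from h import *
c,y,o,M=meas();print(c,y,o['force'],o['wrist_torque'],o['width'])
s=cap('scene')
cv2.imwrite('pics/a8.png',cv2.resize(s['img'][130:280,160:320,::-1],None,fx=4,fy=4,interpolation=cv2.INTER_CUBIC))
```

```text
[0.56062605 0.09883165 0.03703951] 0.15137672165885105 [ 0.90764541 -4.739743    6.34516156] [-0.59962146 -0.08871387  0.03014756] 0.039122312045119775
```

View pics/a8.png

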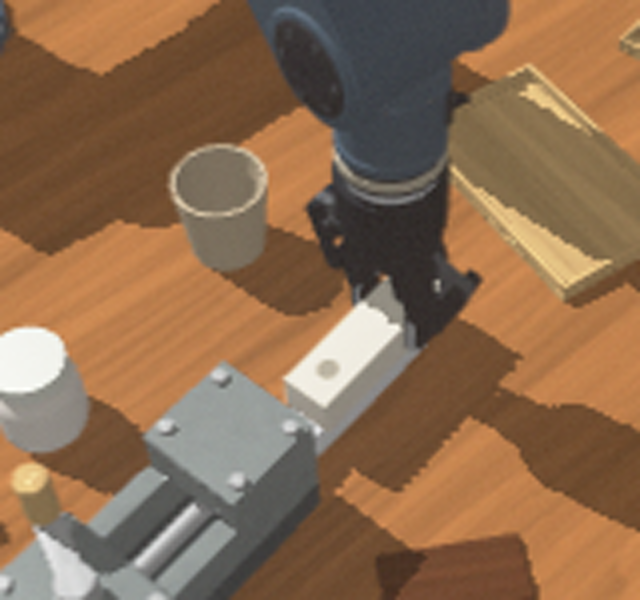

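Request:
{"api": "step_arm", "payload": {"plan": [[-0.01,0,-0.14,0,0,0,1],[-0.04,0,0,0,0,0,1],[-0.1,0,0,0,0,0,1],[-0.16,0,0,0,0,0,1],[-0.22,0,0,0,0,0,1],[-0.22,0,0,0,0,0,1],[-0.22,0,0,0,0,0,1],[-0.22,0,0,0,0,0,1]]}}

```text
time: 16.5
tcp_pos: [0.5575, 0.0994, 0.1442]
tool_rot: [1.097, 1.279, -1.1]
force: [0.5, -0.4, -3.3]
width: 0.0392
```

My first row asked for another 70 mm along the draw axis by mistake. It only moved the core further out and back, clear of the hood. I'll check how the core sits in the grip.

Run:
```python
from mv import *
from h import *
import pickle
c,y,o,M=meas();print(c,y,o['force'],o['wrist_torque'],o['width'],np.abs(o['qvel']).max())
s=cap('scene');t=cap('top');pickle.dump((s,t,c),open('c9.pkl','wb'))
cv2.imwrite('pics/a9.png',cv2.resize(s['img'][100:280,160:340,::-1],None,fx=3.3,fy=3.3,interpolation=cv2.INTER_CUBIC))
cv2.imwrite('pics/b9.png',cv2.resize(t['img'][130:250,160:340,::-1],None,fx=4,fy=4,interpolation=cv2.INTER_CUBIC))
```

```text
[0.55748119 0.09935874 0.14423285] 0.1500151058490505 [ 0.54020813 -0.41719986 -3.34363596] [ 0.07158022  0.00728232 -0.00242471] 0.03924839505742544 0.013251636403856336
```

View pics/a9.png

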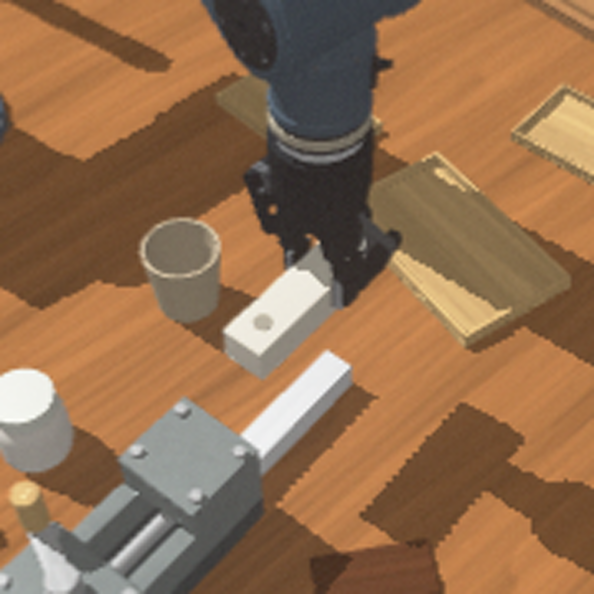

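View pics/b9.png

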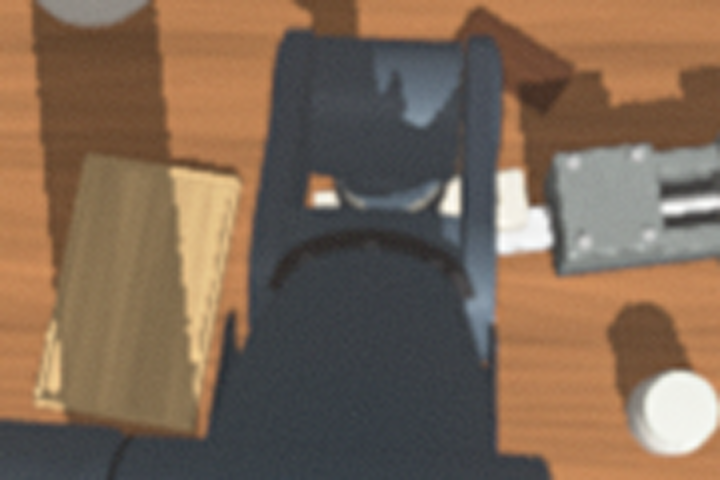

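Run:
```python
from mv import *
from fit import up,toz,proj
import pickle
s,t,c=pickle.load(open('c9.pkl','rb'))
q=toz(s,up([(224,328),(263,353)],3.3,(160,100)),.172);print(q,(q-c)[:,:2]@[-np.sin(.148),np.cos(.148)],(q-c)[:,:2]@[np.cos(.148),np.sin(.148)])
w=np.array([.4962,.3081,.10]);print(row(c,.150,w,1.431))
```

```text
[[0.55244001 0.00404588 0.172     ]
 [0.59047141 0.01045762 0.172     ]] [-0.09352752 -0.092794  ] [-0.01904093  0.01952018]
[0.0885, -0.0588, -0.4311, -0.4078]
```

Request:
{"api": "step_arm", "payload": {"plan": [[0,-0.0065,-0.048,-0.045,0,0,1],[0,-0.013,-0.096,-0.09,0,0,1],[0,-0.02,-0.144,-0.136,0,0,1],[0,-0.026,-0.192,-0.18,0,0,1],[0,-0.033,-0.24,-0.226,0,0,1],[0,-0.039,-0.287,-0.27,0,0,1],[0,-0.046,-0.335,-0.316,0,0,1],[0,-0.052,-0.383,-0.36,0,0,1],[0,-0.0588,-0.42,-0.39,0,0,1],[0,-0.0588,-0.4311,-0.4078,0,0,1]]}}

```text
time: 17.6
tcp_pos: [0.4959, 0.3095, 0.1443]
tool_rot: [0.105, 1.571, -0.106]
force: [-0.3, 0.2, -1.4]
width: 0.0392
```

Request:
{"api": "step_arm", "payload": {"plan": [[0.03,0,0,0,0,0,1],[0.06,0,0,0,0,0,1],[0.0885,0,0,0,0,0,1],[0.0885,0,0,0,0,0,1],[0.0885,0,0,0,0,0,1]]}}

```text
time: 18.1
tcp_pos: [0.4974, 0.3077, 0.1008]
tool_rot: [0.109, 1.57, -0.11]
force: [0.3, -0.2, -2.0]
width: 0.0392
```

Run:
```python
from mv import *
from h import *
c,y,o,M=meas();print(c,y,o['force'],o['width'],np.abs(o['qvel']).max())
print(row(c,y,[.4962,.3081,.02],1.431))
s=cap('scene');t=cap('top')
cv2.imwrite('pics/a10.png',cv2.resize(s['img'][80:230,220:380,::-1],None,fx=4,fy=4,interpolation=cv2.INTER_CUBIC))
cv2.imwrite('pics/b10.png',cv2.resize(t['img'][140:270,130:290,::-1],None,fx=4,fy=4,interpolation=cv2.INTER_CUBIC))
```

```text
[0.49744419 0.30772735 0.10075932] 1.4310162638385706 [ 0.2892889  -0.17996726 -1.98342562] 0.03918186171917463 0.022716917856269545
[0.1615, 0.0004, -0.0026, 0.0]
```

View pics/a10.png

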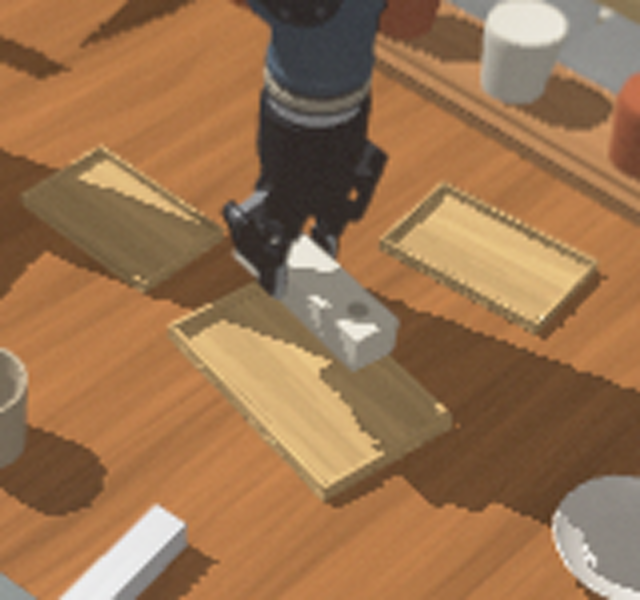

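View pics/b10.png

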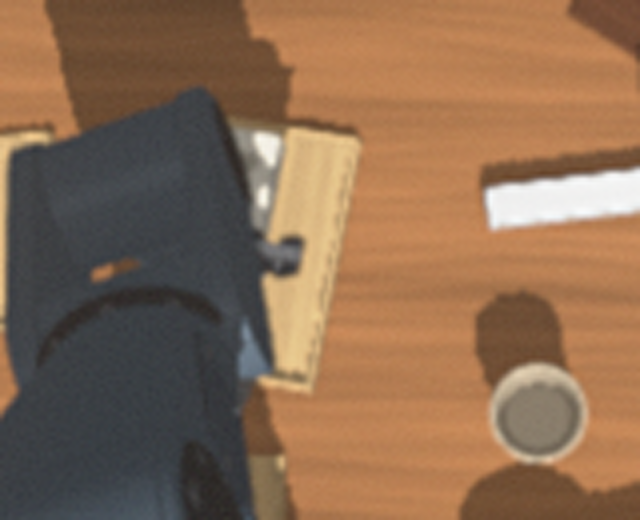

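Request:
{"api": "step_arm", "payload": {"plan": [[0.04,0.0004,-0.0026,0,0,0,1],[0.08,0.0004,-0.0026,0,0,0,1],[0.12,0.0004,-0.0026,0,0,0,1],[0.14,0.0004,-0.0026,0,0,0,1],[0.155,0.0004,-0.0026,0,0,0,1],[0.155,0.0004,-0.0026,0,0,0,1],[0.155,0.0004,-0.0026,0,0,0,1]]}}

```text
time: 18.9
tcp_pos: [0.4971, 0.3086, 0.0247]
tool_rot: [0.11, 1.567, -0.109]
force: [-0.8, 0.0, -2.5]
width: 0.0394
```

Run:
```python
from mv import *
from h import *
c,y,o,M=meas();print(c,y,o['force'],o['width'],np.abs(o['qvel']).max())
s=cap('scene')
cv2.imwrite('pics/a11.png',cv2.resize(s['img'][80:230,220:380,::-1],None,fx=4,fy=4,interpolation=cv2.INTER_CUBIC))
```

```text
[0.4970743  0.30861189 0.02473618] 1.4312841066503992 [-0.8331834   0.03762136 -2.50522972] 0.03936016345054811 0.010567154900162242
```

View pics/a11.png

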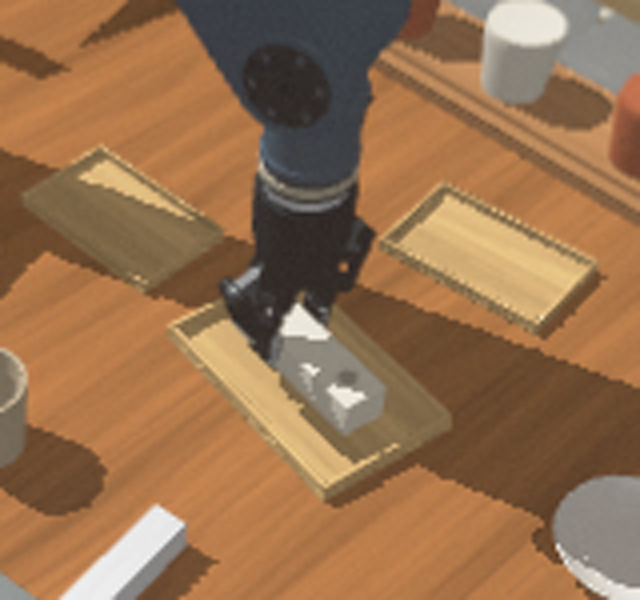

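Request:
{"api": "step_arm", "payload": {"plan": [[0.004,0,0,0,0,0,1],[0.008,0,0,0,0,0,1],[0.012,0,0,0,0,0,1],[0.016,0,0,0,0,0,1],[0.02,0,0,0,0,0,1],[0.022,0,0,0,0,0,1],[0.022,0,0,0,0,0,1]]}}

```text
time: 19.65
tcp_pos: [0.4963, 0.3083, 0.0128]
tool_rot: [0.109, 1.569, -0.11]
force: [0.3, -0.4, -2.2]
width: 0.039
```

Request:
{"api": "step_arm", "payload": {"plan": [[0.001,0,0,0,0,0,1],[0.002,0,0,0,0,0,1],[0.002,0,0,0,0,0,1]]}}

```text
time: 19.95
tcp_pos: [0.4966, 0.3084, 0.0121]
tool_rot: [0.11, 1.568, -0.11]
force: [-0.4, -0.2, -1.7]
width: 0.0393
```

Request:
{"api": "step_arm", "payload": {"plan": [[0.001,0,0,0,0,0,1],[0.002,0,0,0,0,0,1],[0.003,0,0,0,0,0,1],[0.003,0,0,0,0,0,1]]}}

```text
time: 20.35
tcp_pos: [0.4966, 0.3084, 0.012]
tool_rot: [0.11, 1.567, -0.109]
force: [-1.9, -0.8, 7.7]
width: 0.0391
```

Request:
{"api": "step_arm", "payload": {"plan": [[0,0,0,0,0,0,-0.4],[0,0,0,0,0,0,-0.4],[0,0,0,0,0,0,-0.4],[0,0,0,0,0,0,-0.4],[-0.01,0,0,0,0,0,-0.4],[-0.05,0,0,0,0,0,-0.4],[-0.13,0,0,0,0,0,-0.4],[-0.23,0,0,0,0,0,-0.4],[-0.33,0,0,0,0,0,-0.4],[-0.33,0,0,0,0,0,-0.4]]}}

```text
time: 21.35
tcp_pos: [0.5011, 0.3104, 0.1833]
tool_rot: [0.114, 1.554, -0.104]
force: [1.1, -0.0, 0.1]
width: 0.06
```

Request:
{"api": "step_arm", "payload": {"plan": [[0,0.08,0,0,0,0,-0.4],[0,0.16,0,0,0,0,-0.4],[0,0.24,0,0,0,0,-0.4],[-0.05,0.32,0,0,0,0,-0.4],[-0.05,0.32,0,0,0,0,-0.4],[-0.05,0.32,0,0,0,0,-0.4]]}}

```text
time: 21.95
tcp_pos: [0.5183, 0.4675, 0.2003]
tool_rot: [0.108, 1.568, -0.108]
force: [0.0, 0.3, -0.3]
width: 0.0594
```

Run:
```python
from mv import *
from h import *
c,y,o,M=meas();print(c,o['force'],o['time'])
s=cap('scene','s12.png');t=cap('top','t12.png')
cv2.imwrite('pics/a12.png',cv2.resize(s['img'][80:230,220:380,::-1],None,fx=4,fy=4,interpolation=cv2.INTER_CUBIC))
```

```text
[0.51828148 0.46747036 0.20033253] [ 0.04430128  0.25373945 -0.30914692] 21.95
```

View pics/a12.png

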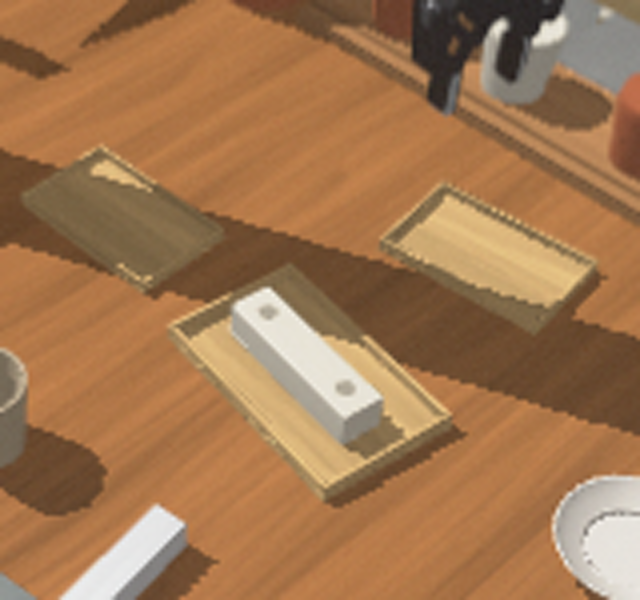

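View pics/s12.png

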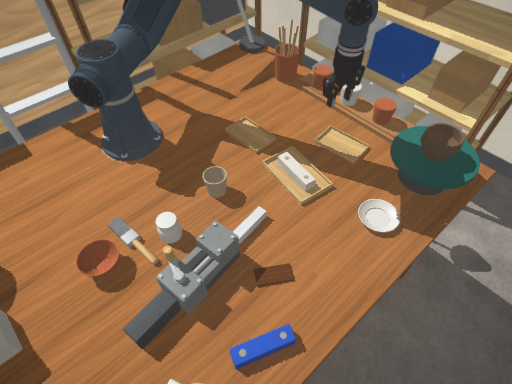

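View pics/t12.png

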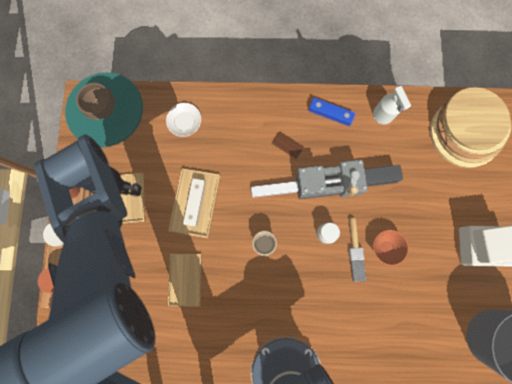

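The core lies flat inside the large tray, around (295,171) in the scene view, and the bystanders haven't moved. The arm is clear of everything.

```bash
python3 -c "
from workcell import close_job;print(close_job())"
```

```text
the job is handed in; nothing more can be done
None
```

The core came loose, and it now lies flat in the 210 x 130 mm drying tray. I handed the job in at about 22 s on the robot's clock, with the gripper open and clear of everything.

- **Crank:** I turned it clockwise from about -0.3 to about 6.65 rad. The force at the grip was about 13 to 16 N, then fell to about 1.4 N during the last 1 rad of turning, and I stopped there. The forces were only read at the end of each 1 rad step, so the overshoot is at most about 1.1 rad, under the quarter turn allowed.
- **Core:** I let go of the crank before touching the core, drew it about 70 mm straight out, lifted it and lowered it into the tray. The upward force at touchdown was about 8 N.
- **Slip on my side:** The first row of the lift wrongly asked for another 70 mm along the draw direction. The core moved further out and came back while rising, about 25 mm clear of the hood mouth at its closest. The force readings stayed low and the core stayed level in the grip.
- **Last checks:** The final pictures show the core inside the tray walls and the bystanders, the blue look-alike and the smaller trays where they were. The force on the tool was about zero.
- **Disagreement:** The two cameras differed by about 4 mm in x, and I used the average.

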